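# Open the dispensing pump's head cover

### The arm

A 6-joint arm with a two-finger parallel gripper is mounted at the origin on the work surface. World frame = base frame: x ahead of the robot, y to its left, z up, the work surface at z = 0. Lengths are in mm, angles in degrees, forces in N, time in s.
With the tool pointing down it reaches from about 300 to 1000 mm from the base axis. Payload 5.1 kg.
Tool frame: the origin (TCP) lies midway between the tips of the shut fingers; the grasp point (between the pads) lies 19 mm behind it; z points along the fingers, y is the line along which they close (so a half turn about z gives the same grasp; the last joint's range is limited). The gripper opens to 95 mm and grips with 3 to 60 N. Pads are 20 mm wide; open, the fingers measure 119 mm over their backs; the gripper's body (75 mm by 180 mm) begins 59 mm behind the grasp point.
Start: joints at [-70.451, 7.093, 94.555, -0, 78.352, -4.733], TCP at [267.265, -592.498, 214.656] pointing down, gripper open.
Joint ranges: [-149.61, 149.61], [-58.7, 133.49], [1.44, 155.28], [-77.14, 257.14], [18.33, 153.61], [-166.67, 166.67]. Speed limits (degrees/s): [147.25, 147.25, 180, 180, 180, 180].

### API

Orientations are given as [roll, pitch, yaw] about the fixed x, y, z axes, in that order (R = Rz(yaw) Ry(pitch) Rx(roll)).
In Python, from cell import manip gives the robot as it stands.
- The arm moves only by the shell command python3 -m crank 'ROWS' [OPENING] [FORCE]. ROWS is JSON, a list that holds one entry, the list of rows, each a list of 6 numbers: the shift along the world's x, y, z in cm, then the turn, a rotation vector about the world's x, y, z in degrees. In form: [[[dx, dy, dz, rx, ry, rz], ...]]. A call has 1 to 20 rows; each row is the pose to reach, as a shift and turn from the pose commanded when the call began; what a row does not reach only later rows make up. A row lasts 1/8 s, in which the tool goes at most 62.5 mm and 10.7 degrees, less where a joint would pass 70% of its speed; a pose out of reach is approached as far as the arm can. A call with a gripper value outside its range is refused whole. OPENING is the opening, from -1 (shut) to 1 (fully open), set as the call begins (- or left out, the last holds). The fingers move at their own pace and stop on an object; FORCE is the grip in N (left out, the last holds). Time passes only in rows, so rows that repeat a pose let the fingers close. It gives the time, the measured TCP pose, the force, the opening and the grip force at its end, in the units of the state.
- manip.observe(): the state, without advancing time (a new reading comes with each control period).
- manip.snapshot(name): name is "scene" or "side" or "wrist"; returns the picture (384x512x3 uint8, red, green, blue); there is no depth.
- manip.calibration(name): a dict with "fov_y" (degrees; the focal length in pixels is half the picture's height over the tangent of half this angle, whatever the lens; pixels are square), "cx", "cy" (the principal point, pixels), "R" (3x3) and "t" (3): a world point X has camera coordinates R X + t. Camera axes: x right, y down, z forward; pixel columns grow to the right and rows downward; lengths in mm; the calibration is good to about 2 mm. A picture is of the moment at which its call begins: read the wrist's pose just before it. calibration takes no time and is no camera call; for the wrist camera it gives the pose at the moment of the call.
- manip.finish_job(): hands the job in; it is judged then, once.
The state is a dict: "time": time; "q": joint angles; "qd": joint speeds; "effort": joint torques, N m; "tool_pos": TCP position; "orientation": TCP orientation; "wrist_force": force on the tool from outside, world axes, zero at the start; "wrist_torque": the same for the moment, N m; "grip_width": finger opening in mm; "gripper_force": force on a finger pad.
Only numpy, scipy, OpenCV 4.12 (cv2) and the standard library are available. Lean on these libraries where they do the work, as an engineer would, in place of code of your own. Each camera call takes 0.05 s, during which the arm holds its last target. There are 200 camera calls.

### The job

The dispensing pump's head has to be opened for cleaning. Turn both captive thumbscrews on its sloping cover anticlockwise, one after the other, as far as they go, with the cover still in place; then lift the cover off (it has a blue ridge handle), set it down gently in the steel tray, handle up and lying flat, and let go. Do not disturb the cups and the beaker.

Things in the scene. Friction and masses are not known exactly. Their poses are not given: they have to be found in the camera images.
- pump: white bench-top dispensing pump, blue band, fixed, 230 deep (x) x 270 wide (y) x 125 high; origin under its centre, x axis to its back. Its front panel slopes 25 degrees from level, rising from 45 mm high at x = -115 to 125 mm at x = +57; the top behind is level. The cover lies on the upper panel; below it are a display, keys and a dial, 12 mm proud at most. Nothing stands above the panel
- cover_seat (a point): fixed point on the pump's panel under the middle of the seated cover: x axis up the slope, y axis to the left seen from the front, z axis square out of the panel (25 degrees from vertical, leaning to the front). Parts of the pump up to 15 mm high stand inside the cover, and an 8 mm lip below its lower edge keeps it from sliding down the slope
- cover: loose shallow cap, open below, 100 (x) x 190 (y) x 24 mm, 0.2 to 0.3 kg, white ends, clear window between, blue ridge handle in the middle, a captive thumbscrew at each end. Origin: middle of its lower rim, on which it lies; z out of its top. Seated, it lies at cover_seat with the same axes. With both screws loose it lifts straight out along z; go 30 mm before turning or shifting it
- cover_grip (a point): centre of the cover's blue handle, axes of the cover. The handle is 14 mm thick (x), 44 mm long (y) and 26 mm high, standing on the cover's top face: this point is 13 mm above that face, 13 mm below the handle's top and 37 mm above the cover's lower rim
- wing_left (a point): centre of the black wing head of the left thumbscrew, 75 mm left (+y) of the handle. The wing is 32 mm long, 9 mm thick, 15 mm high, white line along its top; its top is 21 mm and this point 13.5 mm above the cover's top face. It turns about the cover's z axis through this point; its length points q - 1.4 rad (anticlockwise from outside) from the cover's x axis, q being joint screw_left
- screw_left (a joint): turn of the left thumbscrew, rad: 0 tight (wing nearly across the slope), grows anticlockwise seen from outside, end stop at 1.4 (wing straight up the slope, tongue free of its slot). Below about 1.1 its tongue holds the cover down. Stays where it is left; takes 0.04 N m; starts between 0 and 0.3
- wing_right (a point): centre of the wing head of the right thumbscrew, 75 mm right (-y) of the handle, otherwise like the left one (with joint screw_right)
- screw_right (a joint): turn of the right thumbscrew, rad, as for the left: 0 tight, end stop 1.4 free, anticlockwise seen from outside; starts between 0 and 0.3
- tray_in (a point): centre of the inner floor (4 mm above the bench) of the open steel tray, fixed, 300 (x) x 260 (y) mm outside, walls 4 mm thick, 25 mm high above the bench; inside 292 x 252 mm, so the cover fits at any turn
- cup_a_centre (a point): bystander: centre of a lidded clear culture cup with plantlets, 72 mm across, 73 mm high, loose on the bench
- cup_b_centre (a point): bystander: centre of another such cup
- beaker_centre (a point): bystander: centre of an empty glass beaker, 76 mm across, 105 mm high, loose on the bench
Things that resemble listed ones, but are neither listed nor needed, are in the scene too. Of the things that look like the cover, the larger one is meant.

How it is judged (in metres and radians):
On the way, in this order (a step that is already met when the one before it is completed fails the run):
1. one thumbscrew is turned loose (past 1.2 rad), the cover still seated (within 8 mm of its seat) (value of joint any of screw_left, screw_right above 1.2 rad and distance between cover and cover_seat below 0.008 m), for 0.1 s.
2. both thumbscrews are loose (past 1.2 rad), the cover still seated (within 8 mm of its seat) (value of joint each of screw_left, screw_right above 1.2 rad and distance between cover and cover_seat below 0.008 m), for 0.1 s.
3. the fingers hold the cover clear of the pump head, 25 mm or more out from its seat, square to the panel (z of cover_grip in the frame of cover_seat above 0.062 m and contact force between the fingers and cover above 0.5 N), for 0.1 s.
At the end, for the whole second after the job is handed in: The cover lies still and flat on the tray's floor inside its walls, handle up: handle centre 33 to 41 mm above the tray's inner floor and within 110 mm (tray's x) and 90 mm (tray's y) of its middle, tilted less than 4 degrees (x of cover_grip in the frame of tray_in between -0.11 and 0.11 m and y of cover_grip in the frame of tray_in between -0.09 and 0.09 m and z of cover_grip in the frame of tray_in between 0.033 and 0.041 m and angle between cover_grip's own z axis and vertical below 0.07 rad and linear speed of cover below 0.02 m/s); the robot touches nothing.
It fails at once if the cover is dropped (moves faster than 0.5 m/s while the fingers do not hold it) (contact force between the fingers and cover below 0.01 N and linear speed of cover above 0.5 m/s).
It fails at once if a cup or the beaker is moved by more than 20 mm or knocked over (distance of any of cup_a_centre, cup_b_centre, beaker_centre from where it was at the start of the episode above 0.02 m).
It also fails if it takes over 72 s, if anything falls off the work surface, if the arm or the gripper's body presses on something with over 40 N, if the wrist force passes 120 N, or if a joint passes its speed limit or range.

## Working session

There is one attempt and no reset: what is moved stays moved. The work goes in short steps, Python scripts to look and compute and a shell command to move; the robot and the scene stay as the last step left them, time stands still between calls to the robot, and variables do not carry over. Pictures are saved under pics/ and viewed, at most 10 in all, crops included, and the job is handed in when it is done.

```bash
mkdir -p pics; ls; python3 - <<'E'
from cell import manip
import cv2,numpy as np
print(manip.observe())
for n in("scene","side"):
    im=manip.snapshot(n); c=manip.calibration(n); print(n,c)
    cv2.imwrite(f"pics/{n}0.png",cv2.resize(im[:,:,::-1],(800,600),interpolation=cv2.INTER_CUBIC))
E
```

```text
pics
{'time': 0.0, 'q': array([-7.04497878e+01,  7.13447415e+00,  9.46353588e+01,  2.22151078e-04,
        7.83516300e+01, -4.73067245e+00]), 'qd': array([ 0.10031514,  0.00827142, -0.03070621,  0.0455053 , -0.06150117,
        0.03430986]), 'effort': array([-1.47949431e-03, -4.17606890e+01, -3.59933102e+01,  7.73785030e-02,
        4.92010626e-02, -1.56797810e-04]), 'tool_pos': array([ 267.06146918, -591.88421292,  213.36283482]), 'orientation': array([-1.79878969e+02, -1.02340283e-02,  2.42808287e+01]), 'wrist_force': array([-0.05090917, -0.0671867 , -0.47215752]), 'wrist_torque': array([-0.00853229, -0.03021349,  0.02304753]), 'gripper_force': 0.0, 'grip_width': 94.8710926936592}
scene {'fov_y': 50.14796729204185, 'cx': 250.61186548128924, 'cy': 191.70700175259478, 'R': array([[-0.50981546,  0.86025859, -0.00658477],
       [ 0.55692426,  0.32419714, -0.76467744],
       [-0.65568557, -0.3935116 , -0.64437959]]), 't': array([ 280.10936855, -241.83834285, 1636.21114377])}
side {'fov_y': 45.82952427653827, 'cx': 255.00551008179877, 'cy': 189.93489129408078, 'R': array([[-0.97366868, -0.22749181, -0.01472352],
       [-0.10919917,  0.52211877, -0.84585314],
       [ 0.20011209, -0.82197291, -0.53321261]]), 't': array([ 548.08866654,  153.14104947, 1296.08315508])}
```

View pics/scene0.png

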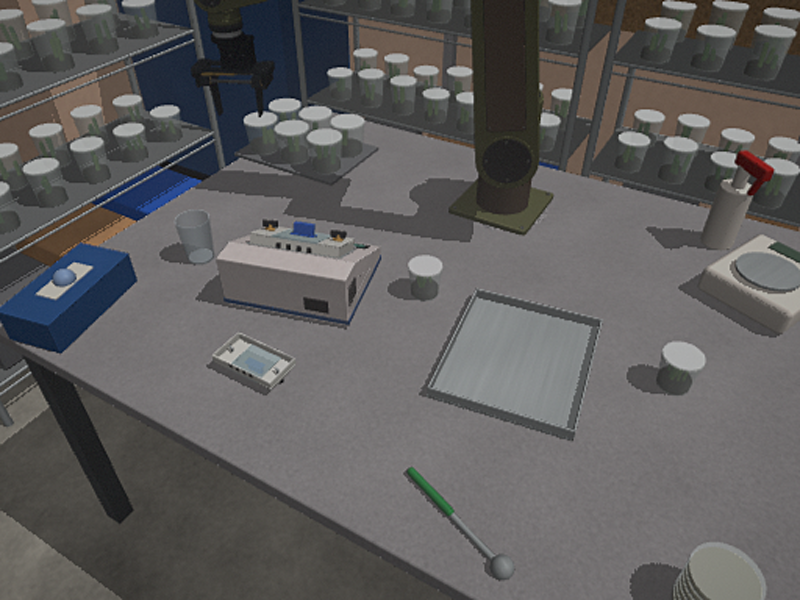

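View pics/side0.png

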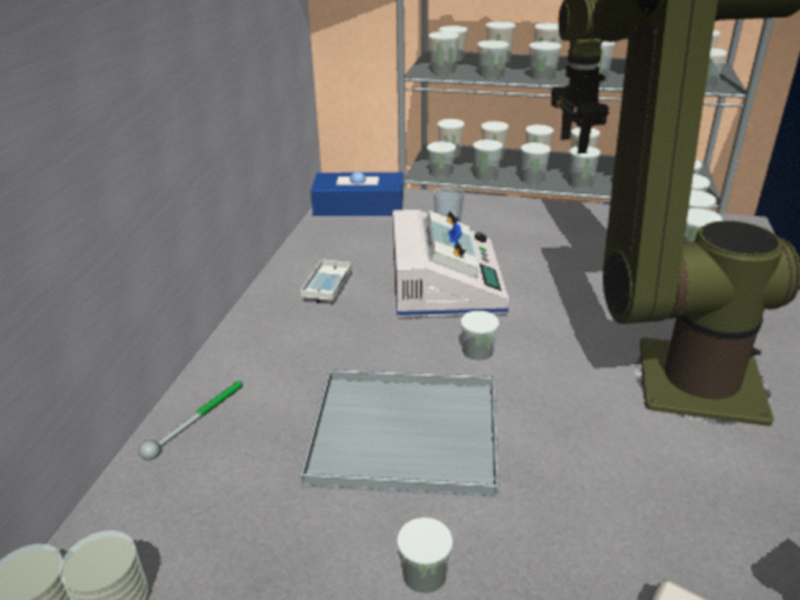

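The scene picture shows the pump's handle at about (304,229) in the 800-wide image, the tray with corners (477,292), (600,320), (573,436) and (425,392), a cup at (425,275) between pump and tray, and the beaker at (195,237). The side picture has the handle at (455,233) and the tray corners at (332,372), (494,376), (497,490) and (306,487).

```bash
cat > h.py <<'E'
import numpy as np,cv2
from cell import manip
def K(c,h=384):
    f=h/2/np.tan(np.radians(c["fov_y"]/2)); return np.array([[f,0,c["cx"]],[0,f,c["cy"]],[0,0,1]])
def ray(c,u,v):
    R=np.array(c["R"]);t=np.array(c["t"]); d=R.T@np.linalg.solve(K(c),[u,v,1]); return -R.T@t,d/np.linalg.norm(d)
def onz(c,u,v,z):
    o,d=ray(c,u,v); return o+d*(z-o[2])/d[2]
def tri(obs):
    A=0;b=0
    for c,u,v in obs:
        o,d=ray(c,u,v);P=np.eye(3)-np.outer(d,d);A=A+P;b=b+P@o
    X=np.linalg.solve(A,b); return X,[np.linalg.norm((np.eye(3)-np.outer(ray(*q)[1],ray(*q)[1]))@(X-ray(*q)[0])) for q in obs]
def proj(c,X):
    p=K(c)@(np.array(c["R"])@X+c["t"]); return p[:2]/p[2]
E
python3 - <<'E'
from h import *
np.set_printoptions(precision=1,suppress=True)
s,d=manip.calibration("scene"),manip.calibration("side");k=.64
print("handle",tri([(s,304*k,229*k),(d,455*k,233*k)]))
for n,p in dict(pl=(349,322),pb=(226,300)).items(): print(n,onz(s,p[0]*k,p[1]*k,0))
for p in((400,316),(507,308)): print("side pump",onz(d,p[0]*k,p[1]*k,0))
for p in((477,292),(600,320),(573,436),(425,392)): print("tray s",onz(s,p[0]*k,p[1]*k,25))
for p in((332,372),(494,376),(497,490),(306,487)): print("tray d",onz(d,p[0]*k,p[1]*k,25))
print("cup",onz(s,425*k,264*k,73),onz(d,480*k,322*k,73)); print("cupb",onz(s,683*k,355*k,73));print("beaker",onz(s,194*k,222*k,105))
E
```

```text
handle (array([ 492.7, -242.9,  129.9]), [np.float64(0.31450361812117966), np.float64(0.31450361812128114)])
pl [567.9 -89.3   0. ]
pb [ 641.1 -352.3    0. ]
side pump [581.6 -94.4   0. ]
side pump [ 365.7 -171.1    0. ]
tray s [379.2 105.3  25. ]
tray s [336.7 350.7  25. ]
tray s [637.5 396.5  25. ]
tray s [675.6 142.9  25. ]
tray d [652.7 146.2  25. ]
tray d [363.6  96.2  25. ]
tray d [327.9 363.2  25. ]
tray d [606.6 418.4  25. ]
cup [405.2  -4.6  73. ] [403.8   0.5  73. ]
cupb [411.4 509.8  73. ]
beaker [ 561.7 -491.1  105. ]
```

```bash
python3 -m crank '[[[0,0,4,0,0,0],[2,4,7,1,-3,-1],[4,9,7,2,-6,-2],[6,14,7,3,-9,-3],[8,19,7,4,-13,-4],[10,24,7,5,-17,-5],[12,28,7,6,-20,-6],[14,31,7,7,-23,-7],[15.7,33,7,7,-24,-8],[15.7,33,7,7,-24,-8],[15.7,33,7,7,-24,-8],[15.7,33,7,7,-24,-8]]]'
python3 - <<'E'
from h import *
c=manip.calibration("wrist");np.set_printoptions(precision=2,suppress=True)
im=manip.snapshot("wrist");print(c,manip.observe()["tool_pos"],manip.observe()["orientation"])
cv2.imwrite("pics/w1.png",cv2.resize(im[:,:,::-1],(800,600),interpolation=cv2.INTER_CUBIC));cv2.imwrite("pics/w1raw.png",im[:,:,::-1])
E
```

```text
time: 1.6
tool_pos: [424.0, -263.3, 284.5]
orientation: [178.2, -24.9, 16.5]
wrist_force: [-0.3, 0.9, -0.3]
grip_width: 95.1
gripper_force: 0.0
{'fov_y': 62.68885379732759, 'cx': 251.4052445357406, 'cy': 189.36649037216532, 'R': array([[ 0.27, -0.96,  0.03],
       [-0.95, -0.27, -0.16],
       [ 0.16,  0.01, -0.99]]), 't': array([-377.59,  403.65,  399.44])} [ 423.97 -263.24  284.53] [178.17 -24.89  16.49]
```

View pics/w1.png

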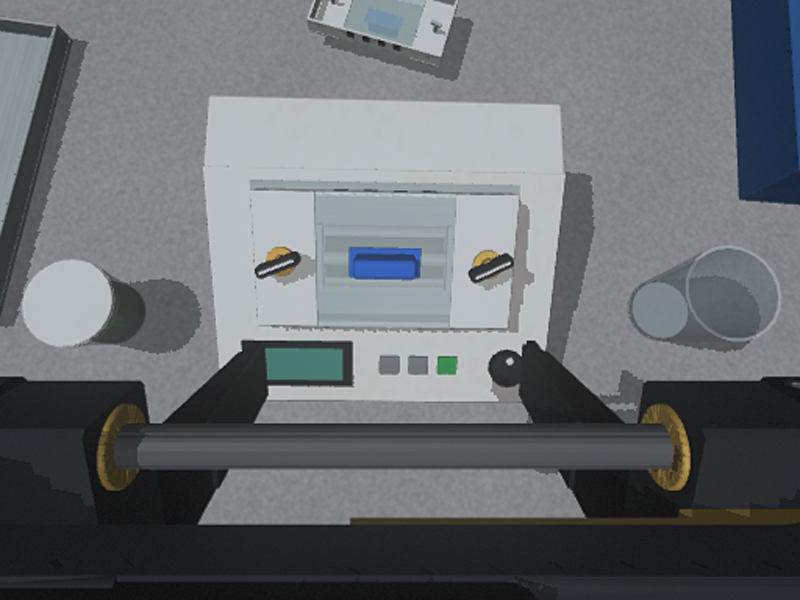

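The wrist picture shows the seated cover with wing tops at about (279,264) and (491,267) and the handle top at (386,259). The pump's top edges run from (209,97) to (562,105) and from (204,167) to (565,174). The wings lie 19° and 25° off across the slope, so q is about 0.16 and 0.26.

```bash
cat > fit.py <<'E'
from h import *
from scipy.optimize import least_squares
from scipy.spatial.transform import Rotation as Ro
a=np.radians(25)
Rs=np.array([[np.cos(a),0,-np.sin(a)],[0,1,0],[np.sin(a),0,np.cos(a)]])
def seat(p): # p: x,y,yaw(rad),u
    Rz=Ro.from_euler('z',p[2]).as_matrix()
    loc=np.array([p[3],0,45+(p[3]+115)*80/172])
    return np.array([p[0],p[1],0])+Rz@loc, Rz@Rs, Rz
E
cat > fit1.py <<'E'
from fit import *
np.set_printoptions(precision=2,suppress=True)
M=dict(np.load("w1cal.npy",allow_pickle=True).item()) if 0 else manip.calibration("wrist")
px=lambda u,v:((np.array([u,v])+.5)*.64-.5)
P=[((57,135,125),(204,167)),((57,-135,125),(565,174)),((115,135,125),(209,97)),((115,-135,125),(562,105))]
C=[((0,75,45),(279,263)),((0,-75,45),(492,267)),((0,0,50),(386,266)),((50,95,24),(252,192)),((50,-95,24),(520,193)),((-50,95,24),(258,326))]
def W(s,q,p): # wing tips
    pass
def res(p):
    o,R,Rz=seat(p); r=[]
    for X,uv in P: r.append(proj(M,np.array([p[0],p[1],0])+Rz@np.array(X))-px(*uv))
    for X,uv in C: r.append(proj(M,o+R@np.array(X,float))-px(*uv))
    return np.ravel(r)
s=least_squares(res,[500,-240,.28,5],loss='soft_l1'); p=s.x
print(p[:2],np.degrees(p[2]),p[3]);print(res(p).reshape(-1,2))
o,R,_=seat(p);print("seat",o,"n",R[:,2],"xs",R[:,0])
for n,y in(("handle",0),("wl",75),("wr",-75)): print(n,o+R@[0,y,37.5 if y else 37])
# wing angles: intersect rays with plane z=45 of cover
for e in(((258,271),(299,257)),((473,277),(512,259))):
    L=[]
    for uv in e:
        oo,d=ray(M,*px(*uv)); t=((o+R[:,2]*45-oo)@R[:,2])/(d@R[:,2]); L.append(R.T@(oo+d*t-o))
    v=L[1]-L[0]; print(L,np.hypot(*v[:2]),"ang",np.degrees(np.arctan2(v[1],v[0])))
np.save("pump.npy",p)
# required tool orientation: z=-n, closing y at angle from xs
ob=manip.observe();Rt=Ro.from_euler('xyz',ob["orientation"],degrees=True).as_matrix()
print("tool y in seat",R.T@Rt[:,1],"tool z",R.T@Rt[:,2],"tcp in seat",R.T@(ob["tool_pos"]-o))
E
python3 fit1.py
```

```text
[ 511.05 -239.33] 15.44545657835949 0.6700715472394422
[[-1.22  0.8 ]
 [ 1.42  0.27]
 [-1.11 -1.18]
 [ 0.84 -1.48]
 [-1.82  1.54]
 [ 1.82  0.57]
 [ 0.18  1.44]
 [-1.37 -2.51]
 [ 1.01 -0.4 ]
 [ 0.09 -0.96]]
seat [ 511.69 -239.15   98.8 ] n [-0.41 -0.11  0.91] xs [0.87 0.24 0.42]
handle [ 496.62 -243.32  132.33]
wl [ 476.44 -171.08  132.79]
wr [ 516.39 -315.67  132.79]
[array([-4.05, 87.51, 45.  ]), array([ 6.02, 59.3 , 45.  ])] 29.95203872721456 ang -70.37144063247275
[array([ -6.63, -60.25,  45.  ]), array([  6.38, -86.4 ,  45.  ])] 29.2033952055756 ang -63.546115457080106
tool y in seat [ 0.02 -1.    0.02] tool z [-0.   -0.02 -1.  ] tcp in seat [ -3.95   0.15 206.77]
```

```bash
cat > plan.py <<'E'
import sys
from fit import *
np.set_printoptions(precision=2,suppress=True)
# usage: plan.py x y z ang  (target TCP in seat frame mm, tool y angle from xs deg)
x,y,z,ang=map(float,sys.argv[1:5]); p=np.load("pump.npy");o,R,_=seat(p)
ob=manip.observe();Rt=Ro.from_euler('xyz',ob["orientation"],degrees=True).as_matrix()
th=np.radians(ang);Y=np.array([np.cos(th),np.sin(th),0]);Z=np.array([0,0,-1.]);T=R@np.array([np.cross(Y,Z),Y,Z]).T
print("now seat",R.T@(ob["tool_pos"]-o),"yang",np.degrees(np.arctan2(*(R.T@Rt[:,1])[[1,0]])),"z",R.T@Rt[:,2],"q",ob["q"],"t",ob["time"])
print("shift cm",(o+R@[x,y,z]-ob["tool_pos"])/10,"rotvec",Ro.from_matrix(T@Rt.T).as_rotvec(degrees=True),"n",R[:,2],"xs",R[:,0],"ys",R[:,1],"F",ob["wrist_force"],"w",ob["grip_width"])
E
python3 plan.py 0 75 80 -160.4;python3 plan.py 0 75 80 -90
```

```text
now seat [ -3.95   0.15 206.77] yang -89.04645214843407 z [-0.   -0.02 -1.  ] q [-50.97 -25.28 119.07  22.87  75.51  19.24] t 1.65
shift cm [  3.52   8.74 -11.32] rotvec [ 30.32   7.41 -64.18] n [-0.41 -0.11  0.91] xs [0.87 0.24 0.42] ys [-0.27  0.96  0.  ] F [-0.54 -0.68 -0.04] w 95.06706971947868
now seat [ -3.95   0.15 206.77] yang -89.04645214843407 z [-0.   -0.02 -1.  ] q [-50.97 -25.28 119.07  22.87  75.51  19.24] t 1.65
shift cm [  3.52   8.74 -11.32] rotvec [ 1.62  0.35 -0.28] n [-0.41 -0.11  0.91] xs [0.87 0.24 0.42] ys [-0.27  0.96  0.  ] F [-0.54 -0.68 -0.04] w 95.06706971947868
```

```bash
python3 -m crank '[[[0.4,1,-1.3,3.4,0.8,-7],[0.8,2,-2.6,6.7,1.6,-14.3],[1.2,3,-3.9,10,2.5,-21.4],[1.6,4,-5.2,13.5,3.3,-28.5],[2,5,-6.4,16.8,4.1,-35.7],[2.4,6,-7.7,20.2,4.9,-42.8],[2.8,7,-9,23.6,5.8,-50],[3.2,8,-10.3,27,6.6,-57],[3.52,8.74,-11.32,30.32,7.41,-64.18],[3.52,8.74,-11.32,30.32,7.41,-64.18],[3.52,8.74,-11.32,30.32,7.41,-64.18],[3.52,8.74,-11.32,30.32,7.41,-64.18]]]' -0.1 20
python3 plan.py 0 75 32 -160.4
python3 - <<'E'
from h import *
from fit import *
c=manip.calibration("wrist");im=manip.snapshot("wrist");o,R,_=seat(np.load("pump.npy"))
np.set_printoptions(precision=1,suppress=True)
for X in((0,75,45),(0,0,50),(0,-75,45),(0,75,80),(0,75,32)): print(X,(proj(c,o+R@np.array(X,float))+.5)/.64-.5)
cv2.imwrite("pics/w2.png",cv2.resize(im[:,:,::-1],(800,600),interpolation=cv2.INTER_CUBIC))
E
```

```text
time: 3.15
tool_pos: [459.7, -175.8, 172.2]
orientation: [-156.3, -8.3, -56.6]
wrist_force: [0.5, -0.5, 0.5]
grip_width: 42.8
gripper_force: 0.0
now seat [ 0.92 74.94 80.61] yang -160.2940535189809 z [ 0. -0. -1.] q [-39.19 -24.31 129.2   22.99  61.91  97.09] t 3.15
shift cm [ 1.9   0.53 -4.44] rotvec [ 0.1   0.09 -0.06] n [-0.41 -0.11  0.91] xs [0.87 0.24 0.42] ys [-0.27  0.96  0.  ] F [ 0.49 -0.54  0.54] w 42.76606465843392
(0, 75, 45) [394.  339.9]
(0, 0, 50) [458.4 176.1]
(0, -75, 45) [532.8 -23.2]
(0, 75, 80) [394.1 373. ]
(0, 75, 32) [394. 330.]
```

View pics/w2.png

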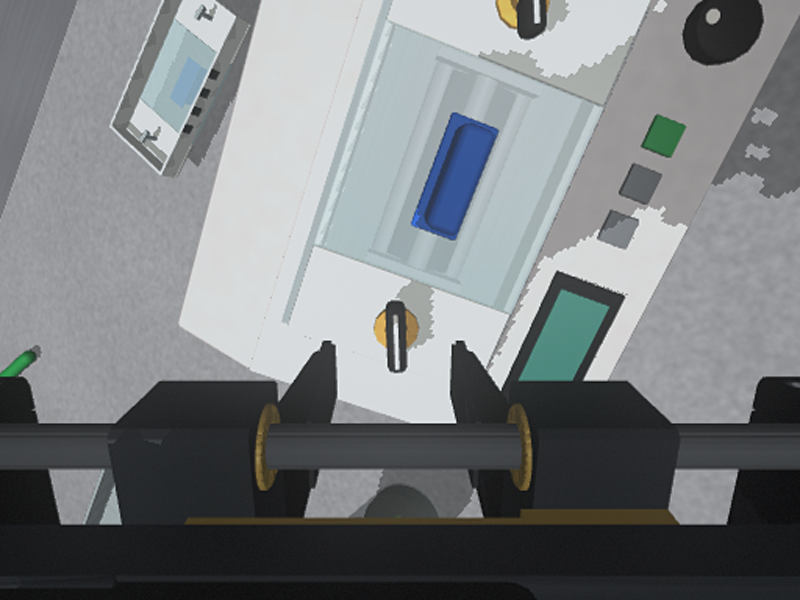

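The wing is centred between the open fingers, its white line running from (397,312) to (393,366). That is 1 mm from the prediction, so I go down.

```bash
python3 -m crank '[[[0.4,0.1,-1,0,0,0],[0.8,0.2,-2,0,0,0],[1.2,0.3,-3,0,0,0],[1.5,0.4,-3.8,0,0,0],[1.8,0.5,-4.5,0,0,0],[1.8,0.5,-4.5,0,0,0],[1.8,0.5,-4.5,0,0,0]]]' -0.1 20
python3 -m crank '[[[0,0,0,0,0,0],[0,0,0,0,0,0],[0,0,0,0,0,0],[0,0,0,0,0,0],[0,0,0,0,0,0]]]' -1 20
python3 plan.py -1 75 31 -88
```

```text
time: 4.08
tool_pos: [477.6, -170.2, 126.7]
orientation: [-156.3, -8.2, -56.6]
wrist_force: [0.4, 0.4, 0.8]
grip_width: 42.9
gripper_force: 0.0
time: 4.7
tool_pos: [477.8, -169.9, 126.8]
orientation: [-156.2, -8.2, -56.6]
wrist_force: [0.6, 2.9, 0.2]
grip_width: 9.8
gripper_force: 20.0
now seat [-1.09 75.81 31.37] yang -160.34692179327914 z [ 0. -0. -1.] q [-36.98 -19.23 130.19  24.03  55.57  96.54] t 4.7
shift cm [ 0.04 -0.07 -0.03] rotvec [-29.53  -8.09  65.55] n [-0.41 -0.11  0.91] xs [0.87 0.24 0.42] ys [-0.27  0.96  0.  ] F [0.6  2.85 0.24] w 9.837646244215009
```

Gripped (9.8 mm). I turn it 74° about n, a little past the stop.

```bash
python3 -m crank '[[[0,0,0,-2,-0.6,4.5],[0,0,0,-4,-1.1,9],[0,0,0,-6.1,-1.7,13.5],[0,0,0,-8.1,-2.2,18],[0,0,0,-10.1,-2.8,22.5],[0,0,0,-12.2,-3.3,27],[0,0,0,-14.2,-3.9,31.5],[0,0,0,-16.2,-4.4,36],[0,0,0,-18.2,-5,40.5],[0,0,0,-20.3,-5.6,45],[0,0,0,-22.3,-6.1,49.5],[0,0,0,-24.3,-6.7,54],[0,0,0,-26.3,-7.2,58.5],[0,0,0,-28.4,-7.8,63],[0,0,0,-29.5,-8.1,65.5],[0,0,0,-30,-8.2,66.7],[0,0,0,-30,-8.2,66.7],[0,0,0,-30,-8.2,66.7]]]'
python3 plan.py -1 75 31 -90; python3 -c "
from cell import manip;print(manip.observe()['wrist_torque'])"
```

```text
time: 6.95
tool_pos: [478.1, -168.6, 127.1]
orientation: [178.7, -25.1, 18.9]
wrist_force: [3.7, 7.0, 2.7]
grip_width: 9.8
gripper_force: 20.2
now seat [-0.35 76.98 31.39] yang -86.84125462557927 z [ 0.  0. -1.] q [-36.9  -19.23 130.16  24.12  55.7   23.08] t 6.95
shift cm [ 0.01 -0.2  -0.06] rotvec [ 1.12  0.42 -2.93] n [-0.41 -0.11  0.91] xs [0.87 0.24 0.42] ys [-0.27  0.96  0.  ] F [3.7  6.97 2.68] w 9.807295453873815
[ 1.21703798 -0.38031887  0.25025514]
```

```bash
python3 -m crank '[[[0,0,0,0,0,0],[0,0,0,0,0,0],[0,0,0,0,0,0],[0,0,0,0,0,0],[-0.4,-0.1,0.9,0,0,0],[-1,-0.3,2.2,0,0,0],[-2,-0.6,4.5,0,0,0],[-3,-0.8,6.8,0,0,0],[-3,-0.8,6.8,0,0,0],[-3,-0.8,6.8,0,0,0]]]' -0.4 20
python3 plan.py 0 -75 90 -153.5
python3 - <<'E'
from h import *
from fit import *
c=manip.calibration("wrist");im=manip.snapshot("wrist");o,R,_=seat(np.load("pump.npy"))
np.set_printoptions(precision=1,suppress=True)
for X in((0,75,45),(0,0,50),(0,-75,45)): print(X,(proj(c,o+R@np.array(X,float))+.5)/.64-.5)
cv2.imwrite("pics/w3.png",cv2.resize(im[:,:,::-1],(800,600),interpolation=cv2.INTER_CUBIC))
E
```

```text
time: 8.2
tool_pos: [447.3, -178.1, 194.2]
orientation: [178.5, -24.9, 19.0]
wrist_force: [0.3, -1.0, -1.0]
grip_width: 28.7
gripper_force: 0.0
now seat [ -1.23  76.03 105.81] yang -86.76444476837965 z [-0. -0. -1.] q [-40.58 -26.91 128.78  22.62  65.32  23.53] t 8.2
shift cm [  4.77 -14.35  -1.38] rotvec [ 27.21   7.45 -60.48] n [-0.41 -0.11  0.91] xs [0.87 0.24 0.42] ys [-0.27  0.96  0.  ] F [ 0.31 -0.95 -0.97] w 28.67539037029147
(0, 75, 45) [393.3 316.5]
(0, 0, 50) [548.3 328. ]
(0, -75, 45) [695.5 332.7]
```

View pics/w3.png

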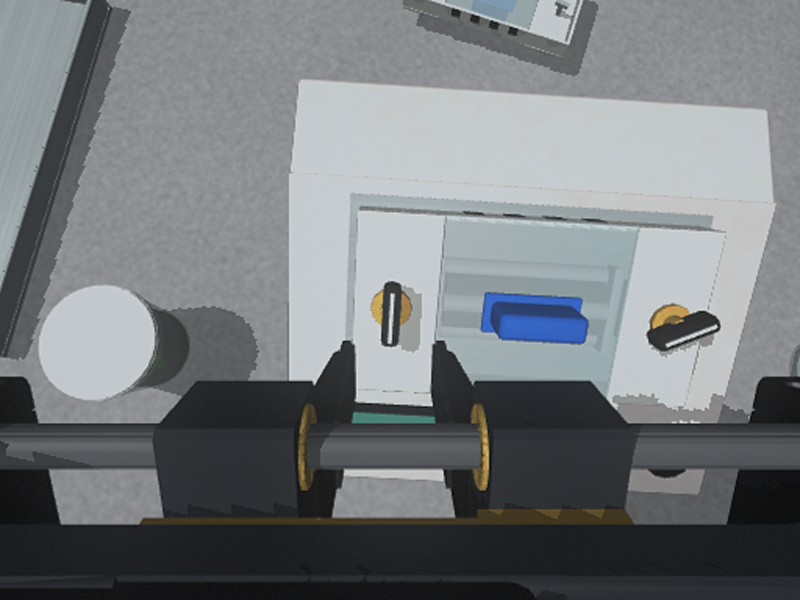

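The left wing now points straight up the slope, from (393,288) to (388,342), so it is at its stop. The right wing is at (685,333), still tight. I move over it.

```bash
python3 -m crank '[[[0.4,-1.4,-0.1,3,0.8,-6.7],[1,-2.9,-0.3,6,1.6,-13.4],[1.4,-4.3,-0.4,9,2.5,-20],[1.9,-5.7,-0.5,12,3.3,-27],[2.4,-7.1,-0.7,15,4.1,-33.5],[2.9,-8.6,-0.8,18,5,-40],[3.3,-10,-1,21,5.8,-47],[3.8,-11.4,-1.1,24,6.6,-54],[4.77,-14.2,-1.4,27.2,7.45,-60.5],[4.77,-14.2,-1.4,27.2,7.45,-60.5],[4.77,-14.2,-1.4,27.2,7.45,-60.5],[4.77,-14.2,-1.4,27.2,7.45,-60.5]]]' -0.1 20
python3 plan.py 0 -75 31 -153.5
python3 - <<'E'
from h import *
from fit import *
c=manip.calibration("wrist");im=manip.snapshot("wrist");o,R,_=seat(np.load("pump.npy"))
np.set_printoptions(precision=1,suppress=True)
for X in((0,75,45),(0,0,50),(0,-75,45),(0,-75,40),(5,-75,45),(0,-70,45)): print(X,(proj(c,o+R@np.array(X,float))+.5)/.64-.5)
cv2.imwrite("pics/w4.png",cv2.resize(im[:,:,::-1],(800,600),interpolation=cv2.INTER_CUBIC))
E
```

```text
time: 9.75
tool_pos: [495.0, -319.2, 180.1]
orientation: [-157.4, -10.9, -50.2]
wrist_force: [0.2, -0.3, -0.4]
grip_width: 42.5
gripper_force: 0.0
now seat [  0.43 -72.68  89.51] yang -153.43869970008492 z [-0.  0. -1.] q [-49.1   -7.46 115.16  25.27  63.38  79.19] t 9.75
shift cm [ 2.41  0.42 -5.32] rotvec [-0.   -0.02 -0.07] n [-0.41 -0.11  0.91] xs [0.87 0.24 0.42] ys [-0.27  0.96  0.  ] F [ 0.2  -0.28 -0.42] w 42.52970753681067
(0, 75, 45) [268.6 566.2]
(0, 0, 50) [325.8 462. ]
(0, -75, 45) [395. 328.]
(0, -75, 40) [395.  324.4]
(5, -75, 45) [385.2 323.3]
(0, -70, 45) [390.1 337.1]
```

View pics/w4.png

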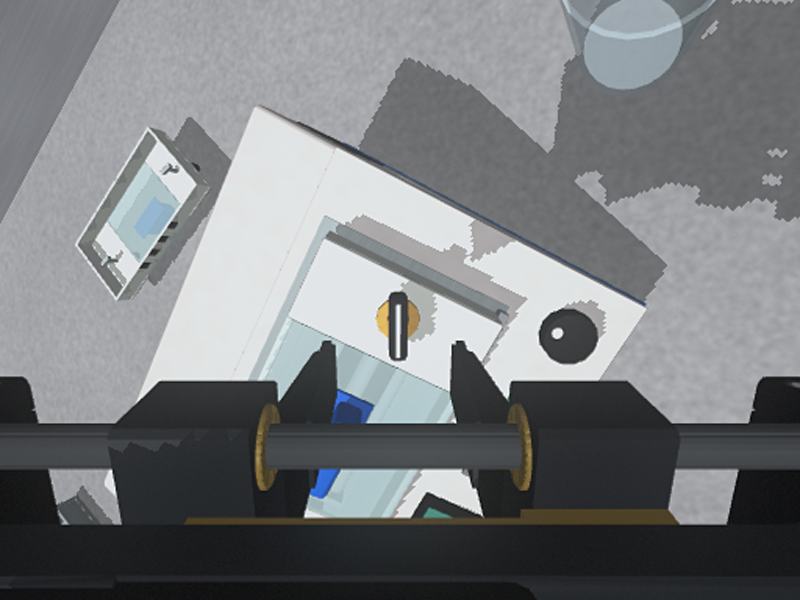

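The right wing is upright in the picture at (398,330) between the fingers, within 2 mm of the prediction.

```bash
python3 -m crank '[[[0.45,0.1,-1,0,0,0],[0.9,0.2,-2,0,0,0],[1.3,0.3,-3,0,0,0],[1.7,0.35,-4,0,0,0],[2.05,0.4,-4.8,0,0,0],[2.35,0.45,-5.45,0,0,0],[2.35,0.45,-5.45,0,0,0],[2.35,0.45,-5.45,0,0,0]]]' -0.1 20
python3 -m crank '[[[0,0,0,0,0,0],[0,0,0,0,0,0],[0,0,0,0,0,0],[0,0,0,0,0,0],[0,0,0,0,0,0]]]' -1 20
python3 plan.py -1 -75 31 -86.5
```

```text
time: 10.8
tool_pos: [518.8, -315.8, 126.3]
orientation: [-157.4, -10.9, -50.2]
wrist_force: [-0.2, 0.3, 1.0]
grip_width: 42.7
gripper_force: 0.0
time: 11.42
tool_pos: [518.7, -315.5, 126.1]
orientation: [-157.3, -10.9, -50.2]
wrist_force: [0.3, 0.3, 0.4]
grip_width: 9.4
gripper_force: 20.0
now seat [ -0.78 -75.49  30.48] yang -153.50033214589146 z [ 0. -0. -1.] q [-46.88  -2.2  115.81  26.47  57.12  78.43] t 11.425
shift cm [-0.05  0.04  0.04] rotvec [-27.29  -7.53  60.72] n [-0.41 -0.11  0.91] xs [0.87 0.24 0.42] ys [-0.27  0.96  0.  ] F [0.25 0.32 0.41] w 9.447528193911461
```

```bash
python3 -m crank '[[[0,0,0,-2,-0.6,4.5],[0,0,0,-4,-1.1,9],[0,0,0,-6.1,-1.7,13.5],[0,0,0,-8.1,-2.2,18],[0,0,0,-10.1,-2.8,22.5],[0,0,0,-12.2,-3.3,27],[0,0,0,-14.2,-3.9,31.5],[0,0,0,-16.2,-4.4,36],[0,0,0,-18.2,-5,40.5],[0,0,0,-20.3,-5.6,45],[0,0,0,-22.3,-6.1,49.5],[0,0,0,-24.3,-6.7,54],[0,0,0,-26.3,-7.2,58.5],[0,0,0,-27.3,-7.5,60.7],[0,0,0,-27.3,-7.5,60.7],[0,0,0,-27.3,-7.5,60.7]]]'
python3 -m crank '[[[0,0,0,0,0,0],[0,0,0,0,0,0],[0,0,0,0,0,0],[0,0,0,0,0,0],[-0.4,-0.1,0.9,0,0,0],[-1,-0.3,2.2,0,0,0],[-2,-0.6,4.5,0,0,0],[-3,-0.8,6.8,0,0,0],[-3,-0.8,6.8,0,0,0],[-3,-0.8,6.8,0,0,0]]]' -0.4 20
python3 plan.py -1 0 90 -180
python3 - <<'E'
from h import *
from fit import *
c=manip.calibration("wrist");im=manip.snapshot("wrist");o,R,_=seat(np.load("pump.npy"))
np.set_printoptions(precision=1,suppress=True)
for X in((0,75,45),(0,0,50),(0,-75,45)): print(X,(proj(c,o+R@np.array(X,float))+.5)/.64-.5)
cv2.imwrite("pics/w5.png",cv2.resize(im[:,:,::-1],(800,600),interpolation=cv2.INTER_CUBIC))
E
```

```text
time: 13.42
tool_pos: [519.2, -312.8, 126.6]
orientation: [178.7, -25.1, 19.2]
wrist_force: [-0.5, 9.2, 6.5]
grip_width: 10.1
gripper_force: 20.2
time: 14.68
tool_pos: [488.5, -323.5, 193.7]
orientation: [178.4, -24.9, 19.3]
wrist_force: [-0.0, 0.2, -0.4]
grip_width: 28.3
gripper_force: 0.0
now seat [ -0.54 -75.15 104.99] yang -86.53465486488768 z [-0. -0. -1.] q [-49.95  -8.43 114.67  25.05  64.99  12.18] t 14.675
shift cm [-1.43  7.4  -1.38] rotvec [ 38.09  10.48 -84.71] n [-0.41 -0.11  0.91] xs [0.87 0.24 0.42] ys [-0.27  0.96  0.  ] F [-0.04  0.16 -0.43] w 28.343912965174358
(0, 75, 45) [ 81.2 300.4]
(0, 0, 50) [233.7 312.5]
(0, -75, 45) [390.8 318.2]
```

View pics/w5.png

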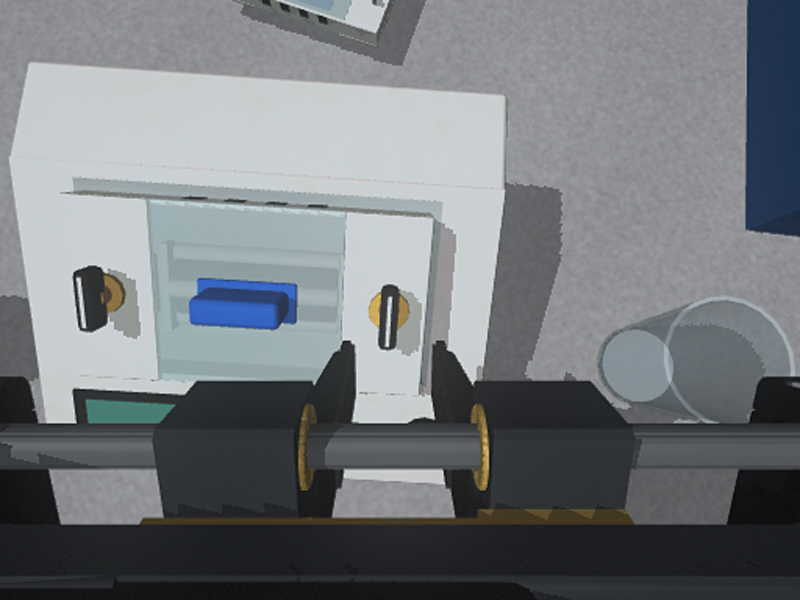

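Both wings are now up the slope: right at (389,317), left at (82,299). The handle is at (237,310), as predicted. I go to the handle, closing along the slope.

```bash
python3 -m crank '[[[-0.1,0.7,-0.1,3.8,1,-8.5],[-0.3,1.5,-0.3,7.6,2.1,-17],[-0.4,2.2,-0.4,11.4,3.1,-25.4],[-0.6,3,-0.6,15.2,4.2,-33.9],[-0.7,3.7,-0.7,19,5.2,-42.4],[-0.9,4.4,-0.8,22.9,6.3,-50.8],[-1,5.2,-1,26.7,7.3,-59.3],[-1.1,5.9,-1.1,30.5,8.4,-67.8],[-1.3,6.7,-1.2,34.3,9.4,-76.2],[-1.43,7.4,-1.38,38.1,10.5,-84.7],[-1.43,7.4,-1.38,38.1,10.5,-84.7],[-1.43,7.4,-1.38,38.1,10.5,-84.7]]]' 0.05 20
python3 plan.py -1 0 31 -180
```

```text
time: 16.23
tool_pos: [474.3, -249.5, 179.6]
orientation: [-155.0, -0.0, -74.4]
wrist_force: [1.1, -0.5, -0.5]
grip_width: 50.3
gripper_force: 0.0
now seat [-1.    0.01 89.57] yang -179.86634535775718 z [-0.  0. -1.] q [-45.26 -16.08 122.45  24.43  63.07 109.98] t 16.225
shift cm [ 2.39  0.66 -5.31] rotvec [ 0.01 -0.03 -0.15] n [-0.41 -0.11  0.91] xs [0.87 0.24 0.42] ys [-0.27  0.96  0.  ] F [ 1.14 -0.53 -0.46] w 50.34009715578681
```

```bash
python3 -m crank '[[[0.45,0.1,-1,0,0,0],[0.9,0.25,-2,0,0,0],[1.35,0.4,-3,0,0,0],[1.8,0.5,-4,0,0,0],[2.1,0.6,-4.7,0,0,0],[2.39,0.66,-5.31,0,0,0],[2.39,0.66,-5.31,0,0,0],[2.39,0.66,-5.31,0,0,0]]]' 0.05 40
python3 -m crank '[[[0,0,0,0,0,0],[0,0,0,0,0,0],[0,0,0,0,0,0],[0,0,0,0,0,0],[0,0,0,0,0,0],[0,0,0,0,0,0]]]' -1 40
python3 plan.py -1 0 31 -180
```

```text
time: 17.23
tool_pos: [498.4, -243.2, 127.4]
orientation: [-155.0, -0.0, -74.5]
wrist_force: [-0.6, -0.2, -0.7]
grip_width: 50.0
gripper_force: 0.0
time: 17.98
tool_pos: [497.8, -243.2, 126.9]
orientation: [-155.1, 0.0, -74.5]
wrist_force: [-6.2, -1.5, 2.2]
grip_width: 13.6
gripper_force: 40.0
now seat [-1.26 -0.16 31.55] yang -179.99263433293132 z [-0.  0. -1.] q [-42.63 -10.59 123.33  25.51  56.23 109.62] t 17.975
shift cm [ 0.04  0.03 -0.04] rotvec [-0.   -0.07 -0.02] n [-0.41 -0.11  0.91] xs [0.87 0.24 0.42] ys [-0.27  0.96  0.  ] F [-6.24 -1.47  2.25] w 13.635511745983445
```

```bash
python3 -m crank '[[[-0.1,-0.03,0.23,0,0,0],[-0.2,-0.06,0.45,0,0,0],[-0.4,-0.11,0.9,0,0,0],[-0.6,-0.17,1.36,0,0,0],[-0.8,-0.22,1.8,0,0,0],[-1,-0.28,2.27,0,0,0],[-1.2,-0.34,2.7,0,0,0],[-1.4,-0.4,3.2,0,0,0],[-1.65,-0.45,3.6,0,0,0],[-1.85,-0.51,4.1,0,0,0],[-2.05,-0.57,4.5,0,0,0],[-2.05,-0.57,4.5,0,0,0],[-2.05,-0.57,4.5,0,0,0]]]'
python3 - <<'E'
from h import *
print(manip.observe()["wrist_torque"])
for n in("side","wrist"):
    im=manip.snapshot(n); cv2.imwrite(f"pics/{n}5.png",im[:,:,::-1])
a=cv2.imread("pics/side5.png")[90:240,200:400];b=cv2.imread("pics/wrist5.png")
cv2.imwrite("pics/l.png",np.hstack([cv2.resize(a,(400,300)),cv2.resize(b,(400,300))]))
E
```

```text
time: 19.6
tool_pos: [477.7, -248.7, 171.9]
orientation: [-155.0, 0.0, -74.5]
wrist_force: [0.4, -0.3, -3.4]
grip_width: 13.8
gripper_force: 40.0
[ 0.04831564  0.47323987 -0.02968955]
```

View pics/l.png

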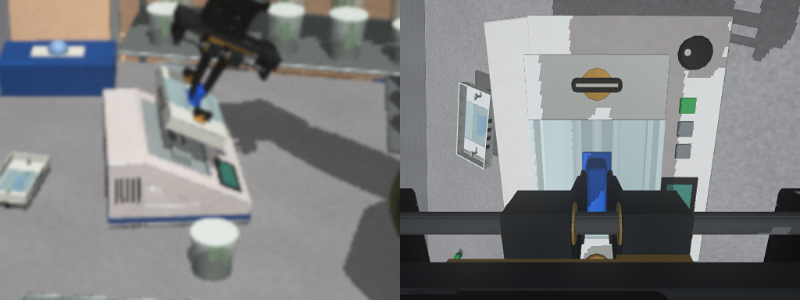

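The cover is held clear of the pump head and level with the panel. Next I work out the carry to the tray.

```bash
python3 - <<'E'
from fit import *
np.set_printoptions(precision=2,suppress=True)
ob=manip.observe();Rt=Ro.from_euler('xyz',ob["orientation"],degrees=True).as_matrix()
y=np.radians(8.7);Y=-np.array([np.cos(y),np.sin(y),0]);Z=np.array([0,0,-1.])
T=np.array([np.cross(Y,Z),Y,Z]).T
print(Ro.from_matrix(T@Rt.T).as_rotvec(degrees=True),(np.array([497,252,180])-ob["tool_pos"])/10,ob["q"],np.round(Ro.from_matrix(T).as_euler('xyz',degrees=True),1))
E
```

```text
[-5.26 24.44 -6.65] [ 1.93 50.06  0.82] [-44.88 -15.35 122.66  24.57  62.05 110.04] [180.    0.  -81.3]
```

```bash
python3 -m crank '[[[0,0,1.2,0,0,0],[0,0.2,2.5,0,0,0],[0,0.5,4,-0.5,2.4,-0.7],[0,1,5.5,-1.5,7,-2],[0,2,6.5,-2.5,12,-3.3],[0,3,6.5,-3.5,16.5,-4.5],[0,4,6.5,-4.5,21,-5.7],[0,5,6.5,-5.26,24.44,-6.65],[0,6,6.5,-5.26,24.44,-6.65],[0,6,6.5,-5.26,24.44,-6.65]]]'
python3 -m crank '[[[0,1,0,0,0,2],[0,3,0,0,0,7],[0,6,0,0,0,13],[0.2,9,0,0,0,19],[0.4,12,0,0,0,25],[0.5,15,0,0,0,31],[0.7,18,0,0,0,37],[0.8,21,0,0,0,43],[1,24,0,0,0,49],[1.2,27,0,0,0,55],[1.3,30,0,0,0,61],[1.5,33,0,0,0,67],[1.6,36,-1,0,0,73],[1.7,39,-2,0,0,79],[1.8,42,-3,0,0,85],[1.9,43.5,-4,0,0,89],[1.93,44.06,-5,0,0,90],[1.93,44.06,-5.7,0,0,90],[1.93,44.06,-5.7,0,0,90],[1.93,44.06,-5.7,0,0,90]]]'
python3 - <<'E'
from fit import *
np.set_printoptions(precision=2,suppress=True)
ob=manip.observe();Rt=Ro.from_euler('xyz',ob["orientation"],degrees=True).as_matrix()
print(ob["q"],Rt.T@[0,0,1],ob["wrist_torque"])
for n in("side","scene"):
    im=manip.snapshot(n); cv2.imwrite(f"pics/{n}6.png",im[:,:,::-1])
a=cv2.imread("pics/side6.png")[160:360,140:407];b=cv2.imread("pics/scene6.png")[130:300,220:447]
cv2.imwrite("pics/c.png",np.hstack([cv2.resize(a,(400,300)),cv2.resize(b,(400,300))]))
E
```

```text
time: 20.95
tool_pos: [477.9, -188.1, 237.6]
orientation: [-179.9, -0.0, -81.2]
wrist_force: [-0.6, 0.1, -2.8]
grip_width: 13.7
gripper_force: 40.0
time: 23.45
tool_pos: [497.4, 251.4, 180.5]
orientation: [-180.0, -0.1, 8.6]
wrist_force: [0.8, -0.3, -2.0]
grip_width: 13.6
gripper_force: 40.0
[ 21.3   -3.29 108.54   0.01  74.69 102.65] [ 0. -0. -1.] [ 0.    0.01 -0.03]
```

View pics/c.png

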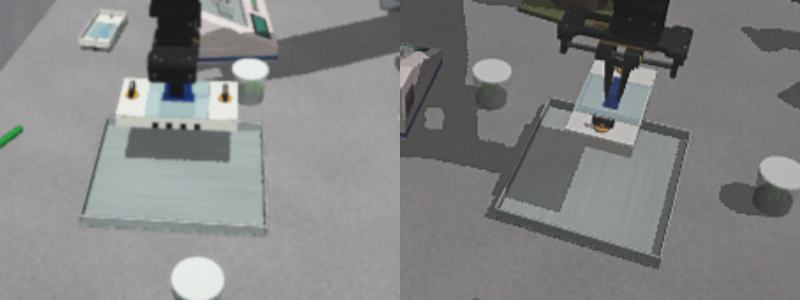

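Both views show the cover level, handle up, above the tray. Lowering it now.

```bash
python3 -m crank '[[[0,0,-1,0,0,0],[0,0,-2.5,0,0,0],[0,0,-4,0,0,0],[0,0,-6,0,0,0],[0,0,-8,0,0,0],[0,0,-10,0,0,0],[0,0,-11.5,0,0,0],[0,0,-12.5,0,0,0],[0,0,-13.2,0,0,0],[0,0,-13.2,0,0,0],[0,0,-13.2,0,0,0]]]'
python3 -m crank '[[[0,0,-0.2,0,0,0],[0,0,-0.4,0,0,0],[0,0,-0.6,0,0,0],[0,0,-0.8,0,0,0],[0,0,-0.8,0,0,0]]]'
```

```text
time: 24.92
tool_pos: [497.6, 252.1, 48.8]
orientation: [-180.0, -0.1, 8.7]
wrist_force: [0.1, -0.6, -3.4]
grip_width: 13.9
gripper_force: 40.0
time: 25.55
tool_pos: [496.8, 251.8, 39.7]
orientation: [-180.0, 0.0, 8.7]
wrist_force: [0.4, 0.9, -3.4]
grip_width: 13.8
gripper_force: 40.0
```

```bash
python3 -m crank '[[[0,0,-0.1,0,0,0],[0,0,-0.2,0,0,0],[0,0,-0.3,0,0,0],[0,0,-0.3,0,0,0],[0,0,-0.3,0,0,0]]]'
python3 -m crank '[[[0,0,-0.1,0,0,0],[0,0,-0.2,0,0,0],[0,0,-0.2,0,0,0],[0,0,-0.2,0,0,0]]]'
```

```text
time: 26.18
tool_pos: [497.1, 251.9, 37.1]
orientation: [-180.0, -0.0, 8.7]
wrist_force: [-0.4, -0.4, -2.4]
grip_width: 13.9
gripper_force: 40.0
time: 26.68
tool_pos: [497.3, 252.0, 36.0]
orientation: [-180.0, -0.0, 8.7]
wrist_force: [-2.9, -1.5, 5.2]
grip_width: 13.8
gripper_force: 40.0
```

It is on the tray floor: the wrist force went from -3 to +5 N at TCP height 36 mm, about as expected. Releasing and retreating.

```bash
python3 -m crank '[[[0,0,0,0,0,0],[0,0,0,0,0,0],[0,0,0,0,0,0],[0,0,0,0,0,0],[0,0,0,0,0,0],[0,0,0.5,0,0,0],[0,0,2,0,0,0],[0,0,5,0,0,0],[0,0,9,0,0,0],[0,0,13,0,0,0],[-1,0,17,0,0,0],[-4,0,20,0,0,0],[-8,0,21,0,0,0],[-8,0,21,0,0,0],[-8,0,21,0,0,0]]]' 0 5
python3 - <<'E'
from h import *
for n in("side","scene"):
    im=manip.snapshot(n); cv2.imwrite(f"pics/{n}7.png",im[:,:,::-1])
a=cv2.imread("pics/side7.png")[160:360,140:407];b=cv2.imread("pics/scene7.png")[130:300,220:447]
cv2.imwrite("pics/e.png",np.hstack([cv2.resize(a,(400,300)),cv2.resize(b,(400,300))]))
E
```

```text
time: 28.55
tool_pos: [417.3, 252.0, 245.7]
orientation: [-180.0, -0.1, 8.7]
wrist_force: [-0.6, -1.0, -0.7]
grip_width: 47.5
gripper_force: 0.0
```

View pics/e.png

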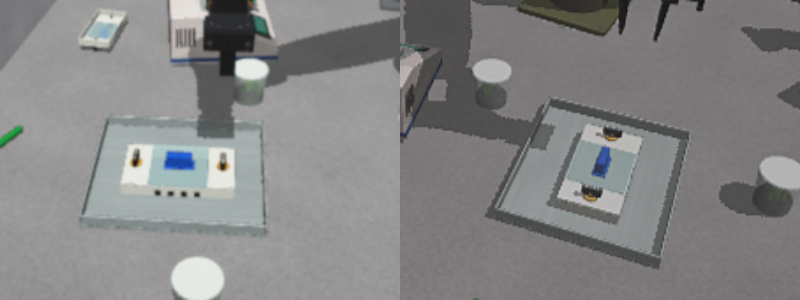

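The cover lies flat and central in the tray, handle up; the gripper is clear and the cups stand where they were.

```bash
python3 -c "
from cell import manip;print(manip.finish_job())"
```

```text
the job is handed in; nothing more can be done
None
```

I turned both thumbscrews to their stops with the cover still seated, then lifted the cover and set it down flat in the steel tray, handle up and released. I handed the job in at about 29 s; no verdict came back.

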